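Roll the clay roller onto the start line

TASK

Get the slab board ready for rolling clay: pushing with the fingertips on top of the thick wooden roller that lies on the plywood board, roll it (do not slide it, and never lift it) across the board to the dark line drawn there, so that it comes to rest centred over the line and lying along it, with the line showing past both of its ends. Leave the jars, the tools and everything else where they are, and finish with the hand clear.

Things in the scene. Friction and masses are not known exactly. Their poses are not given: they have to be found in the camera images.
- board: fixed plywood slab board on the table, 320 mm (its x) by 360 mm (its y), 18 mm thick; origin at the centre of its underside, z up
- line: straight dark line drawn on the board, 4 mm wide and 280 mm long, flush with the board's top face; origin at the middle of the line, at the height of the board's top; its y axis runs along the line, its x axis across it, z up. It may lie on either side of the roller, 90 to 150 mm from it, parallel to it within about 3 degrees at the start
- roller: the thick plain roller to be rolled: solid mid-brown wood cylinder 56 mm in diameter and 200 mm long, no handles, 0.27 to 0.45 kg, lying on the board (its top 74 mm above the table); origin at its centre; its y axis is the cylinder's axis, while its x and z axes turn with it as it rolls (z points up at the start). It rolls freely but stops within a few mm when let go at low speed
- jar_a: small amber glass jar with a white cap, 40 mm in diameter, 60 mm tall, standing on one corner of the board (which corner varies); not to be moved; origin under its base
- jar_b: small clear glass jar with a black cap, 44 mm in diameter, 50 mm tall, standing on another corner of the board; not to be moved; origin under its base
- beaker: small white ceramic beaker, 48 mm in diameter, 55 mm tall, standing on another corner of the board; not to be moved; origin under its base
- stamp: small turned dark wood clay stamp, 34 mm in diameter, 55 mm tall, standing on the remaining corner of the board; not to be moved; origin under its base
- thin_roller: thin roller, 26 mm in diameter, 180 mm long, lying in a small wooden cradle on the table beside the board (+y side); not to be moved; origin at its centre
- brush: flat brush about 200 mm long lying on the table beside the board (-y side); not to be moved
Not all that is in view belongs to the job. Leave any orange or pink look-alike of the roller alone.

How it is judged:
By the outcome, as a careful person would: the job done as asked, in the order asked, and still so for the second after the job is handed in, with the robot touching nothing.
It also fails if it takes over 58 s, if anything falls off the work surface, if the arm or the gripper's body presses on something with over 40 N, if the wrist force passes 120 N, or if a joint passes its speed limit or range.

ROBOT

A 7-joint arm with a two-finger parallel gripper is mounted at the origin on the work surface. World frame = base frame: x ahead of the robot, y to its left, z up, the work surface at z = 0. Lengths are in mm, angles in rad, forces in N, time in s.
With the tool pointing down it reaches from about 400 to 875 mm from the base axis. Payload 4.4 kg.
Tool frame: the origin (TCP) lies on the centre line of the jaws, within the pads' length; the fingertips stand 25 mm ahead of it and the grasp point (between the pads) lies 6 mm ahead of it; x points along the fingers, y is the direction in which the jaws open and shut, and the axes are right-handed (so a half turn about x gives the same grasp; the last joint's range is limited). The gripper opens to 85 mm and grips with 20 to 120 N. Pads are 22 mm wide; open, the fingers measure 114 mm over their backs; the gripper's body (76 mm by 85 mm) begins 54 mm behind the grasp point. The pads swing forward as they close: fully open they stand 13 mm farther back than shut.
Start: joints at [1.2, 0.628, 0.038, 1.517, -0.027, 0.996, -0.02], TCP at [195.094, -620.045, 233.913] pointing down, gripper open.
Joint ranges: [-3.06, 3.06], [-0.37, 2.12], [-1.25, 1.32], [0.18, 2.47], [-1.1, 4.24], [0.23, 1.98], [-2.94, 2.94]. Speed limits (rad/s): [2.57, 2.57, 3.14, 3.14, 3.14, 3.14, 3.14].

INTERFACE

Orientations are given as [roll, pitch, yaw] about the fixed x, y, z axes, in that order (R = Rz(yaw) Ry(pitch) Rx(roll)).
In Python, from cell import * gives the robot as it stands. The module is installed in compiled form; this text tells all that it offers.
- The arm moves only by the tool jog_arm, never from a script. Its argument "series" is a list of rows, each a list of 3 entries, a list of its own where there are three numbers: the turn, a rotation vector about the tool's x, y, z in degrees, then the shift along the tool's x, y, z in mm, then the gripper's target within -1 to 1 (shut at 1, half-way at 0, fully open at -1). In form: [[[rx, ry, rz], [dx, dy, dz], hand], ...]. A call has 1 to 8 rows; each row shifts and turns the commanded pose from where the row before left it, along the tool's axes as they then stand; what a row does not reach is not made up. A row lasts 1/8 s, in which the tool goes at most 62.5 mm and 10.7 degrees, less where a joint would pass 70% of its speed; a pose out of reach is approached as far as the arm can. A call is refused whole if a number of a shift passes 62.5 or a number of a turn 10.7, either way. A call with a gripper value outside its range is refused whole. The fingers move at their own pace and stop on an object; the grip force is fixed at half the most. Time passes only in rows, so rows that do not move let the fingers close. It gives the time, the measured TCP pose, the force and the opening at its end, in the units of the state.
- read_state(): the state, without advancing time (a new reading comes with each control period).
- get_image(name): name is "scene" or "top"; returns a dict with "img" (384x512x3 uint8, red, green, blue), "range_z" (384x512 float32, mm along the optical axis (not along the pixel's ray), 0 where there is no reading), "fovy" (degrees; the focal length in pixels is half the picture's height over the tangent of half this angle, whatever the lens; pixels are square), "cx", "cy" (the principal point, pixels), "k1" (the pictures are not rectified: a ray, as slopes to the right and down, at radius r is drawn at 1 + k1 r^2 times it, then the intrinsics apply), "cam_to_world" (4x4, takes a point from camera to world coordinates). Camera axes: x right, y up, looking along -z (the intrinsics and any distortion apply to the point x, -y, -z); pixel columns grow to the right and rows downward; lengths in mm; the calibration is good to about 2 mm. A picture is of the moment at which its call begins.
- finish_job(): hands the job in, once; it reports no verdict.
The state is a dict: "clock": time; "qpos": joint angles; "qd": joint speeds; "tau": joint torques, N m; "eef_pos": TCP position; "tool_rot": TCP orientation; "force": force on the tool from outside, world axes, zero at the start; "torque": the same for the moment, N m; "width": finger opening in mm.
Only numpy, scipy, OpenCV 4.12 (cv2) and the standard library are available. Lean on these libraries where they do the work, as an engineer would, in place of code of your own. Each camera call takes 0.05 s, during which the arm holds its last target. There are 200 camera calls.

## Working session

There is one attempt and no reset: what is moved stays moved. The work goes in short steps, Python scripts to look and compute and a tool call to move; the robot and the scene stay as the last step left them, time stands still between calls to the robot, and variables do not carry over. Pictures are saved under pics/ and viewed, about 8 in all and at most 12, crops included, and the job is handed in when it is done.

Besides the shell and the picture viewer there is one more tool, called after "Call:" in YAML: its name, and indented under it one key for each argument. jog_arm: Moves the arm, as the interface text tells. Its arguments: {"type":"object","properties":{"series":{"type":"array"}},"required":["series"]}

```bash
mkdir -p pics; cat > h.py <<'E'
from cell import *
import numpy as np, cv2
def cam(d):
    f=d["img"].shape[0]/2/np.tan(np.radians(d["fovy"])/2)
    return np.array([[f,0,d["cx"]],[0,f,d["cy"]],[0,0,1.]]),np.array([d["k1"],0,0,0.])
def ray(d,uv):
    K,D=cam(d); p=cv2.undistortPoints(np.float64(uv).reshape(-1,1,2),K,D).reshape(-1,2)
    c=np.c_[p[:,0],-p[:,1],-np.ones(len(p))]; T=np.array(d["cam_to_world"]); return T[:3,3],c@T[:3,:3].T
def onplane(d,uv,z):
    o,r=ray(d,uv); return o+r*((z-o[2])/r[:,2])[:,None]
def cloud(d):
    v,u=np.mgrid[:384,:512]; o,r=ray(d,np.c_[u.ravel(),v.ravel()]); return (o+r*d["range_z"].reshape(-1,1)).reshape(384,512,3)
def save(d,n): cv2.imwrite("pics/"+n,d["img"][:,:,::-1])
E
python3 - <<'E'
from h import *
for n in("scene","top"):
    d=get_image(n); save(d,n+"0.png"); print(n,d["fovy"],d["k1"],np.round(d["cam_to_world"],2).tolist())
print(read_state())
E
```

```text
scene 57.91697209438723 0.03455511113698887 [[0.56, -0.45, 0.69, 1137.5], [0.83, 0.33, -0.46, -375.27], [-0.02, 0.83, 0.56, 573.63], [0.0, 0.0, 0.0, 1.0]]
top 42.90412987173952 -0.19016755791410478 [[0.06, 0.97, -0.22, 216.77], [-1.0, 0.05, -0.01, 34.65], [0.0, 0.22, 0.98, 1458.02], [0.0, 0.0, 0.0, 1.0]]
{'clock': 0.1, 'qpos': array([ 1.20020657,  0.62928545,  0.03847126,  1.5182842 , -0.0269878 ,
        0.99632132, -0.01997903]), 'qd': array([-0.00043307, -0.00268238, -0.00063564, -0.00286204,  0.00021055,
       -0.00033091,  0.00115056]), 'tau': array([ 3.03389381e-03, -5.64528608e+01,  1.23043980e+00, -1.93973225e+01,
        1.12314752e-02,  5.48836193e-03, -6.96584550e-06]), 'eef_pos': array([ 194.89785062, -619.48962736,  233.0557466 ]), 'tool_rot': array([-1.54487958,  1.56901672,  1.90150863]), 'force': array([-0.10846363,  0.17014813, -0.50719608]), 'torque': array([-0.02494914,  0.01652223,  0.00406966]), 'width': 85.33629237542183}
```

View pics/top0.png

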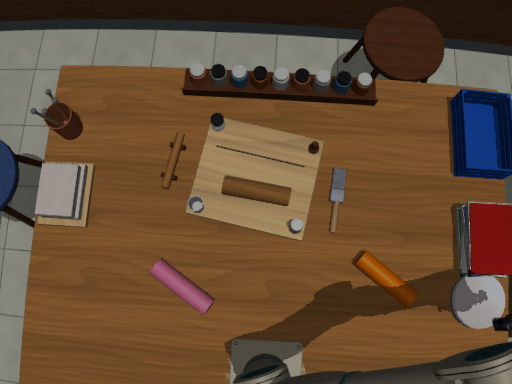

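View pics/scene0.png

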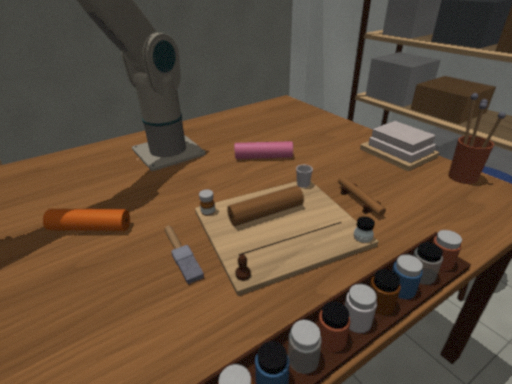

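The top view shows the roller at about (257,191), the line from (217,147) to (304,166) on its far side (+x), and objects on all four board corners. Next I'll measure these.

```bash
cat > m.py <<'E'
from h import *
def linefit(P):
    c=P.mean(0); d=np.linalg.svd(P-c)[2][0]; d*=np.sign(d[1]); t=(P-c)@d
    m=c+d*(t.min()+t.max())/2; return m,d,np.ptp(t)
def measure(names=("top","scene")):
    for n in names:
        d=get_image(n); C=cloud(d); hsv=cv2.cvtColor(d["img"],cv2.COLOR_RGB2HSV); g=d["img"].max(2).astype(int)
        v,u=np.mgrid[:384,:512]
        # dark line: blackhat on board-height pixels
        bh=cv2.morphologyEx(g.astype(np.uint8),cv2.MORPH_BLACKHAT,np.ones((9,9)))
        board=(abs(C[:,:,2]-18)<7)&(abs(C[:,:,0]-630)<250)&(abs(C[:,:,1])<260)
        m=((bh>35)&board).astype(np.uint8)
        k,L,S,_=cv2.connectedComponentsWithStats(m,connectivity=8)
        S=S[1:]; i=1+np.argmax(np.hypot(S[:,2],S[:,3])); q=L==i
        W=onplane(d,np.c_[u[q],v[q]],18)[:,:2]; mm,dd,ln=linefit(W)
        print(n,"line mid",mm.round(1),"ang",np.degrees(np.arctan2(-dd[0],dd[1])).round(2),"len",ln.round(1))
        m=((C[:,:,2]>32)&(C[:,:,2]<85)&(abs(C[:,:,0]-630)<250)&(abs(C[:,:,1])<260)).astype(np.uint8)
        k,L,S,_=cv2.connectedComponentsWithStats(m)
        for i in range(1,k):
            if S[i,4]<12: continue
            P=C[L==i]; ext=np.ptp(P[:,:2],axis=0)
            if np.hypot(*ext)>150:
                mm,dd,ln=linefit(P[P[:,2]>62][:,:2]); 
                # axis: cylinder centre line by lsq across: points at radius 28 about z=46
                nx=np.array([dd[1],-dd[0]]); s=P[:,:2]@nx; t=P[:,:2]@dd
                from scipy.optimize import least_squares
                f=lambda p:np.hypot(s-p[0]-p[1]*(t-t.mean()),P[:,2]-p[2])-28
                r=least_squares(f,[s.mean(),0,46],loss="soft_l1"); tm=(np.percentile(t,.5)+np.percentile(t,99.5))/2
                ax=dd+nx*r.x[1]; ax/=np.linalg.norm(ax)
                print(n,"long: mid",(nx*(r.x[0]+r.x[1]*(tm-t.mean()))+dd*tm).round(1),"z",r.x[2].round(1),"ang",np.degrees(np.arctan2(-ax[0],ax[1])).round(2),"len",ln.round(1),"top",P[:,2].max().round(1),"rms",np.std(r.fun).round(2))
            else: print(n,"obj",P.mean(0).round(0),"top",P[:,2].max().round(0),ext.round(0))
if __name__=="__main__": measure()
E
python3 m.py
```

```text
top line mid [651.3  50.4] ang -10.59 len 278.3
top obj [875. 251.  58.] top 85.0 [ 9. 19.]
top obj [876. 193.  61.] top 84.0 [ 9. 36.]
top obj [876. 128.  59.] top 83.0 [ 8. 35.]
top obj [876.  64.  59.] top 84.0 [ 7. 29.]
top obj [876.   0.  59.] top 83.0 [ 8. 32.]
top obj [876. -65.  59.] top 85.0 [ 9. 34.]
top obj [ 876. -131.   60.] top 85.0 [10. 38.]
top obj [ 875. -193.   59.] top 82.0 [11. 38.]
top obj [ 875. -252.   59.] top 83.0 [ 9. 17.]m.py:3: RuntimeWarning: Mean of empty slice.
  c=P.mean(0); d=np.linalg.svd(P-c)[2][0]; d*=np.sign(d[1]); t=(P-c)@d
  ret = um.true_divide(
Traceback (most recent call last):
  File "m.py", line 32, in <module>
    if __name__=="__main__": measure()
                             ~~~~~~~^^
  File "m.py", line 23, in measure
    mm,dd,ln=linefit(P[P[:,2]>62][:,:2]);
             ~~~~~~~^^^^^^^^^^^^^^^^^^^^
  File "m.py", line 4, in linefit
    m=c+d*(t.min()+t.max())/2; return m,d,np.ptp(t)
           ~~~~~^^
ValueError: zero-size array to reduction operation minimum which has no identity
```

```bash
sed -i 's/(C\[:,:,2\]<85)&(abs(C\[:,:,0\]-630)<250)/(C[:,:,2]<85)\&(abs(C[:,:,0]-600)<190)/' m.py; sed -i 's/P\[P\[:,2\]>62\]/P[P[:,2]>60]/; s/>150:/>150 and P[:,2].max()>62:/' m.py
python3 m.py
```

```text
top line mid [650.2  44.4] ang -10.54 len 266.2
top obj [742. 185.  61.] top 74.0 [43. 41.]
top obj [ 680. -110.   54.] top 79.0 [25. 31.]
top long: mid [536.2  55.2] z 46.2 ang -8.06 len 197.4 top 82.3 rms 2.43
top obj [486. 231.  60.] top 78.0 [47. 45.]
top obj [433. -63.  71.] top 84.0 [39. 38.]
scene line mid [748.8  23.9] ang -11.35 len 353.4
scene obj [489. 227.  59.] top 77.0 [47. 48.]
scene long: mid [535.9  54. ] z 47.7 ang -8.46 len 203.8 top 78.1 rms 3.12
scene obj [447. -71.  61.] top 82.0 [39. 39.]
scene obj [755. 179.  56.] top 73.0 [43. 43.]
scene obj [ 690. -116.   52.] top 76.0 [28. 30.]
```

```bash
cat > g.py <<'E'
from h import *
from scipy.spatial.transform import Rotation as Ro
def go(tx,ty,tz,ang):
    """needed turn about tool axes, then shift in the turned tool axes; ang = yaw of roller axis deg"""
    s=read_state(); R=Ro.from_euler("xyz",s["tool_rot"]); best=None
    for sg in(1,-1):
        y=np.array([-np.sin(np.radians(ang)),np.cos(np.radians(ang)),0])*sg; x=np.array([0,0,-1.])
        T=Ro.from_matrix(np.c_[x,y,np.cross(x,y)]); rv=(R.inv()*T).as_rotvec(degrees=True)
        if best is None or np.linalg.norm(rv)<np.linalg.norm(best[0]): best=(rv,T)
    e=np.array([tx,ty,tz])-s["eef_pos"]
    print("t",round(s["clock"],2),"pos",s["eef_pos"].round(1),"F",s["force"].round(1),"w",round(s["width"],1),"q7",s["qpos"][6].round(2),"q1",s["qpos"][0].round(2))
    print("turn",best[0].round(1),"shift",best[1].inv().apply(e).round(1),"| tool z in world",best[1].as_matrix()[:,2].round(3))
E
sed -i 's/abs(C\[:,:,1\])<260)$/abs(C[:,:,1])<260)\&(abs((C[:,:,0]-651)*.983-.183*(C[:,:,1]-47))<45)/' m.py
python3 m.py | grep -v obj; python3 m.py | grep -v obj; python3 -c "
from g import *
go(525,56,150,-8.3)"
```

```text
top line mid [651.3  50.4] ang -10.6 len 278.3
top long: mid [536.1  55.1] z 46.0 ang -8.03 len 197.1 top 82.2 rms 2.49
scene line mid [651.1  51.2] ang -10.59 len 277.2
scene long: mid [535.9  53.9] z 47.7 ang -8.3 len 202.8 top 78.4 rms 3.06
top line mid [651.3  50.4] ang -10.59 len 278.3
top long: mid [536.3  55.2] z 45.9 ang -7.97 len 197.0 top 81.7 rms 2.48
scene line mid [ 6.414e+02 -3.000e-01] ang -10.63 len 172.4
scene long: mid [535.9  54. ] z 47.7 ang -8.36 len 203.5 top 78.1 rms 3.08
t 0.45 pos [ 195.1 -620.   233.8] F [0.7 0.5 0.1] w 85.4 q7 -0.02 q1 1.2
turn [25.8  0.   0. ] shift [  83.8 -716.5 -228.9] | tool z in world [-0.99   0.144  0.   ]
```

Call:
jog_arm:
  series:
    - [[8.6, 0, 0], [0, 0, 0], -1]
    - [[8.6, 0, 0], [0, 0, 0], -1]
    - [[8.6, 0, 0], [0, 0, 0], -1]
    - [[0, 0, 0], [0, -52, -17], -1]
    - [[0, 0, 0], [0, -52, -17], -1]
    - [[0, 0, 0], [0, -52, -17], -1]
    - [[0, 0, 0], [0, -52, -17], -1]
    - [[0, 0, 0], [0, -52, -17], -1]

```text
clock: 1.45
eef_pos: [317.7, -373.6, 234.2]
tool_rot: [2.722, 1.57, -0.565]
force: [1.1, -0.2, -0.1]
width: 85.3
```

Call:
jog_arm:
  series:
    - [[0, 0, 0], [0, -52, -17], -1]
    - [[0, 0, 0], [0, -52, -17], -1]
    - [[0, 0, 0], [0, -52, -17], -1]
    - [[0, 0, 0], [0, -52, -17], -1]
    - [[0, 0, 0], [0, -52, -17], -1]
    - [[0, 0, 0], [0, -52, -17], -1]
    - [[0, 0, 0], [0, -52, -17], -1]
    - [[0, 0, 0], [0, 0, 0], -1]

```text
clock: 2.45
eef_pos: [489.4, -27.1, 234.0]
tool_rot: [-2.124, 1.568, 0.88]
force: [0.4, -0.9, -1.2]
width: 85.5
```

```bash
python3 -c "
from g import *
go(525,56,130,-8.3)"
```

```text
t 2.45 pos [489.4 -27.1 234. ] F [ 0.4 -0.9 -1.2] w 85.5 q7 -1.65 q1 -0.07
turn [ 0.5 -0.1  0.1] shift [104.  -87.4 -23.2] | tool z in world [-0.99   0.144  0.   ]
```

Call:
jog_arm:
  series:
    - [[0.5, 0, 0], [30, -44, -13], -1]
    - [[0, 0, 0], [30, -43, -13], -1]
    - [[0, 0, 0], [30, 0, 0], -1]
    - [[0, 0, 0], [30, 0, 0], -1]
    - [[0, 0, 0], [4, 0, 0], -1]
    - [[0, 0, 0], [4, 0, 0], -1]
    - [[0, 0, 0], [0, 0, 0], -1]

```text
clock: 3.32
eef_pos: [526.8, 49.6, 106.8]
tool_rot: [-2.898, 1.569, 0.089]
force: [-0.3, 0.0, 0.4]
width: 85.4
```

```bash
python3 -c "
from g import *
go(528,55.7,90,-8.3)
for n in ('scene',):
    d=get_image(n); cv2.imwrite('pics/a.png',cv2.resize(d['img'][120:300,150:400,::-1],None,fx=3,fy=3))"
```

```text
t 3.33 pos [526.8  49.6 106.8] F [-0.3  0.   0.4] w 85.4 q7 -1.79 q1 -0.19
turn [-0.6 -0.1  0. ] shift [16.8 -6.2 -0.3] | tool z in world [-0.99   0.144  0.   ]
```

View pics/a.png

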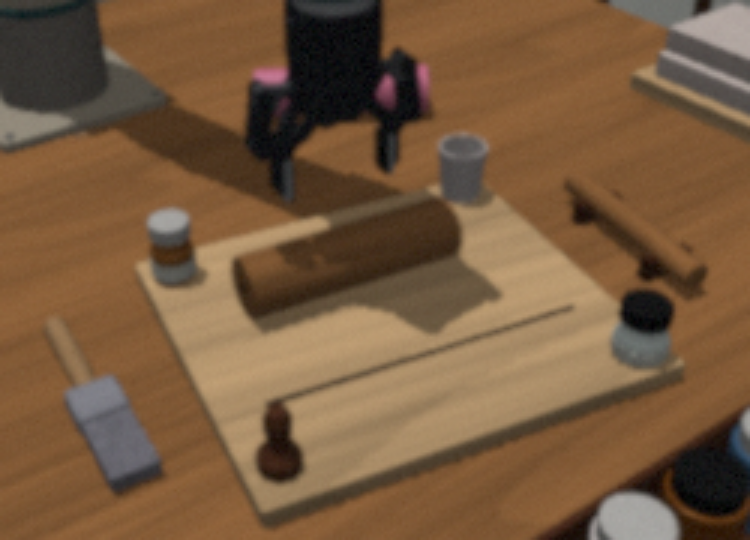

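Call:
jog_arm:
  series:
    - [[-0.6, 0, 0], [8, -6, 0], -1]
    - [[0, 0, 0], [5, 0, 0], -1]
    - [[0, 0, 0], [3, 0, 0], -1]
    - [[0, 0, 0], [2, 0, 0], -1]
    - [[0, 0, 0], [0, 0, 0], -1]

```text
clock: 4.0
eef_pos: [526.9, 55.7, 87.7]
tool_rot: [0.528, 1.57, -2.758]
force: [0.1, 0.4, 0.8]
width: 85.3
```

Call:
jog_arm:
  series:
    - [[0, 0, 0], [1, 0, 0], -1]
    - [[0, 0, 0], [1, 0, 0], -1]
    - [[0, 0, 0], [0, 0, 0], -1]

```text
clock: 4.38
eef_pos: [527.0, 55.8, 85.9]
tool_rot: [2.288, 1.571, -0.998]
force: [0.6, -0.8, -0.2]
width: 85.8
```

Call:
jog_arm:
  series:
    - [[0, 0, 0], [0.7, 0, 0], -1]
    - [[0, 0, 0], [0.7, 0, 0], -1]
    - [[0, 0, 0], [0, 0, 0], -1]

```text
clock: 4.75
eef_pos: [527.0, 55.8, 84.5]
tool_rot: [0.547, 1.571, -2.738]
force: [0.3, 0.0, 0.7]
width: 85.2
```

Call:
jog_arm:
  series:
    - [[0, 0, 0], [0.7, 0, 0], -1]
    - [[0, 0, 0], [0.7, 0, 0], -1]
    - [[0, 0, 0], [0, 0, 0], -1]

```text
clock: 5.12
eef_pos: [527.0, 55.8, 83.1]
tool_rot: [0.502, 1.571, -2.783]
force: [0.1, 0.1, -0.1]
width: 85.2
```

Call:
jog_arm:
  series:
    - [[0, 0, 0], [0.8, 0, 0], -1]
    - [[0, 0, 0], [0.8, 0, 0], -1]
    - [[0, 0, 0], [0, 0, 0], -1]

```text
clock: 5.5
eef_pos: [527.0, 55.8, 81.4]
tool_rot: [0.5, 1.571, -2.785]
force: [0.0, -0.1, 0.2]
width: 84.9
```

```bash
python3 -c "
from g import *
go(528,55.7,90,-8.3)
d=get_image('scene'); cv2.imwrite('pics/b.png',cv2.resize(d['img'][130:250,210:340,::-1],None,fx=5,fy=5,interpolation=cv2.INTER_CUBIC))"; python3 m.py|grep -v obj
```

```text
t 5.5 pos [527.   55.8  81.4] F [ 0.  -0.1  0.2] w 84.9 q7 -1.79 q1 -0.2
turn [ 0.1  0.  -0. ] shift [-8.6 -0.  -1. ] | tool z in world [-0.99   0.144  0.   ]
top line mid [633.6 -44.8] ang -10.58 len 84.8
scene line mid [651.1  51.2] ang -10.49 len 277.2
scene long: mid [535.9  53.8] z 47.7 ang -8.46 len 202.7 top 77.7 rms 3.08
```

View pics/b.png

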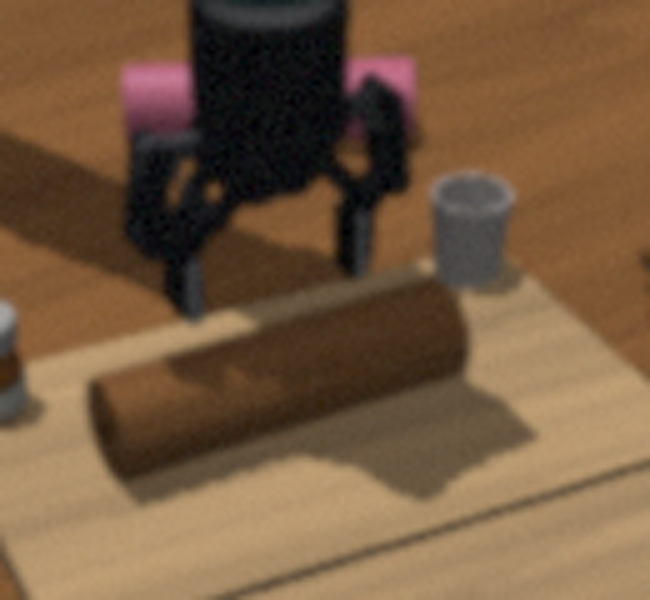

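```bash
python3 -c "
from g import *
d=get_image('scene'); C=cloud(d); s=read_state()
o,r=ray(d,[[248.4,193.6],[281.5,184.5]])
for rr in r:
  for x in (510,520,530): print(x,(o+rr*(x-o[0])/rr[0]).round(1))
m=(C[:,:,2]>60)&(C[:,:,2]<125)&(abs(C[:,:,0]-525)<40)&(abs(C[:,:,1]-55)<75)&(d['img'].max(2)<150)
hsv=cv2.cvtColor(d['img'],cv2.COLOR_RGB2HSV); m&=hsv[:,:,1]<90
P=C[m]; 
for a,b in((-20,55),(55,130)):
  Q=P[(P[:,1]>a)&(P[:,1]<b)]; print(len(Q),Q[np.argsort(Q[:,2])[:25:3]].round(0).tolist())
"
```

```text
510 [510.   19.4  81.8]
520 [520.   13.1  89.6]
530 [530.    6.8  97.4]
510 [510.  126.9  69.4]
520 [520.  118.9  77.4]
530 [530.  110.9  85.4]
46 [[527.0, 4.0, 96.0], [532.0, 7.0, 100.0], [530.0, 8.0, 102.0], [529.0, 7.0, 105.0], [527.0, 5.0, 107.0], [530.0, 6.0, 109.0], [531.0, 8.0, 111.0], [527.0, 5.0, 113.0], [531.0, 8.0, 114.0]]
49 [[538.0, 99.0, 96.0], [544.0, 98.0, 99.0], [541.0, 97.0, 101.0], [529.0, 100.0, 103.0], [541.0, 97.0, 104.0], [534.0, 99.0, 105.0], [528.0, 100.0, 109.0], [543.0, 101.0, 109.0], [547.0, 102.0, 111.0]]
```

Call:
jog_arm:
  series:
    - [[0, 0, 0], [2, 0, 0], -1]
    - [[0, 0, 0], [2, 0, 0], -1]
    - [[0, 0, 0], [1.5, 0, 0], -1]
    - [[0, 0, 0], [0, 0, 0], -1]

```text
clock: 6.2
eef_pos: [526.9, 55.8, 75.8]
tool_rot: [0.274, 1.57, -3.011]
force: [-0.8, -0.3, 0.1]
width: 85.4
```

Call:
jog_arm:
  series:
    - [[0, 0, 0], [1.5, 0, 0], -1]
    - [[0, 0, 0], [1.5, 0, 0], -1]
    - [[0, 0, 0], [1.5, 0, 0], -1]
    - [[0, 0, 0], [1, 0, 0], -1]
    - [[0, 0, 0], [0, 0, 0], -1]

```text
clock: 6.82
eef_pos: [527.0, 55.8, 70.4]
tool_rot: [0.382, 1.571, -2.904]
force: [-0.5, 0.0, 0.3]
width: 85.4
```

```bash
python3 -c "
from g import *
d=get_image('scene'); C=cloud(d); t=get_image('top')
a=cv2.resize(d['img'][130:250,210:340,::-1],(520,480),interpolation=cv2.INTER_CUBIC)
b=cv2.resize(t['img'][150:230,220:290,::-1],None,fx=4,fy=6,interpolation=cv2.INTER_CUBIC)
cv2.imwrite('pics/c.png',np.hstack([a,b]))
for D in (d,t):
  C=cloud(D);hsv=cv2.cvtColor(D['img'],cv2.COLOR_RGB2HSV)
  m=(C[:,:,2]>50)&(C[:,:,2]<400)&(abs(C[:,:,0]-525)<60)&(abs(C[:,:,1]-55)<75)&(hsv[:,:,1]<90)
  P=C[m]; print(len(P),P.mean(0),P[np.argsort(P[:,2])[::max(1,len(P)//12)]].round(0).tolist())
"
```

```text
3642 [546.99909071  39.76524808 278.43150737] [[543.0, 102.0, 85.0], [519.0, 12.0, 147.0], [527.0, -12.0, 175.0], [565.0, 50.0, 206.0], [557.0, 34.0, 242.0], [542.0, 21.0, 273.0], [543.0, 20.0, 294.0], [533.0, 20.0, 316.0], [558.0, 36.0, 334.0], [563.0, 56.0, 352.0], [556.0, 33.0, 371.0], [530.0, 12.0, 385.0], [526.0, 10.0, 400.0]]
8 [512.9278034  -14.05165396 169.21803438] [[520.0, -17.0, 158.0], [506.0, -15.0, 159.0], [508.0, -14.0, 163.0], [510.0, -14.0, 168.0], [514.0, -14.0, 172.0], [511.0, -14.0, 173.0], [516.0, -13.0, 179.0], [518.0, -13.0, 181.0]]
```

View pics/c.png

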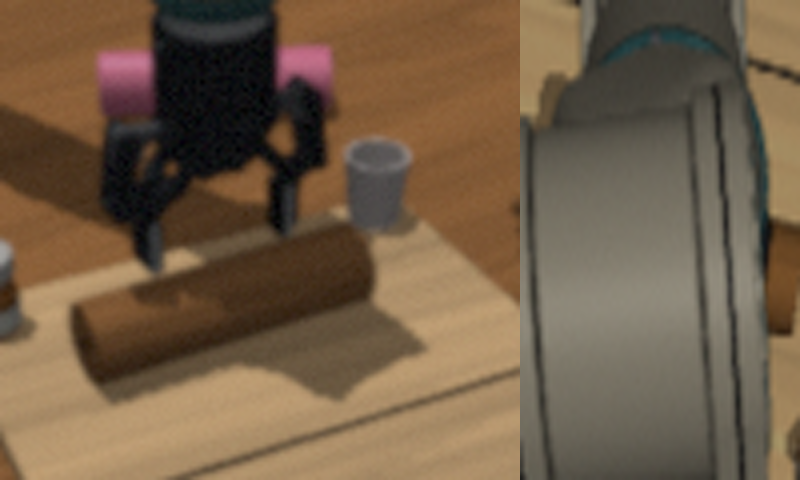

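Call:
jog_arm:
  series:
    - [[0, 0, 0], [1.5, 0, 0], -1]
    - [[0, 0, 0], [1.5, 0, 0], -1]
    - [[0, 0, 0], [1, 0, 0], -1]
    - [[0, 0, 0], [1, 0, 0], -1]
    - [[0, 0, 0], [0, 0, 0], -1]

```text
clock: 7.55
eef_pos: [527.0, 55.8, 65.4]
tool_rot: [0.372, 1.571, -2.913]
force: [0.1, -0.2, -0.6]
width: 84.8
```

Call:
jog_arm:
  series:
    - [[0, 0, 0], [1, 0, 0], -1]
    - [[0, 0, 0], [1, 0, 0], -1]
    - [[0, 0, 0], [1, 0, 0], -1]
    - [[0, 0, 0], [0, 0, 0], -1]

```text
clock: 8.05
eef_pos: [528.0, 55.8, 63.3]
tool_rot: [-2.955, 1.569, 0.043]
force: [0.3, -0.5, 6.5]
width: 85.8
```

Call:
jog_arm:
  series:
    - [[0, 0, 0], [1, 0, 0], -1]
    - [[0.1, 0, 0], [0, 0, -3], -1]
    - [[0.1, 0, 0], [0, 0, -6], -1]
    - [[0.1, 0, 0], [0, 0, -6], -1]
    - [[0.1, 0, 0], [0, 0, -6], -1]
    - [[0, 0, 0], [0, 0, -6], -1]
    - [[0, 0, 0], [0, 0, -4], -1]
    - [[0, 0, 0], [0, 0, -2], -1]

```text
clock: 9.05
eef_pos: [561.9, 51.0, 63.2]
tool_rot: [-2.941, 1.566, 0.051]
force: [0.4, 0.3, 11.8]
width: 85.2
```

```bash
python3 m.py 2>&1|grep "scene l"; python3 -c "
from g import *
go(560,55.7,62,-8.3)"
```

```text
scene line mid [638.6 -15.8] ang -10.82 len 140.7
scene long: mid [553.4  51.2] z 47.7 ang -8.45 len 204.6 top 84.7 rms 3.48
t 9.15 pos [562.1  51.   63.2] F [-0.3  0.3 11.7] w 85.4 q7 -1.78 q1 -0.18
turn [-0.3 -0.3  0.1] shift [ 1.2 -4.3  2.7] | tool z in world [-0.99   0.144  0.   ]
```

Call:
jog_arm:
  series:
    - [[0, 0, 0], [-8, 0, 0], -1]
    - [[0, 0, 0], [0, 0, 10], -1]
    - [[0, 0, 0], [0, 0, 10], -1]
    - [[0, 0, 0], [5, 0, 0], -1]
    - [[0, 0, 0], [2, 0, 0], -1]
    - [[0, 0, 0], [1.5, 0, 0], -1]
    - [[0, 0, 0], [0, 0, 0], -1]

```text
clock: 10.02
eef_pos: [542.0, 53.8, 62.6]
tool_rot: [-2.951, 1.567, 0.04]
force: [-1.3, -1.5, 15.0]
width: 85.6
```

Call:
jog_arm:
  series:
    - [[0.2, 0, 0], [0, 0, -4], -1]
    - [[0.2, 0, 0], [0, 0, -6], -1]
    - [[0.2, 0, 0], [0, 0, -7], -1]
    - [[0.2, 0, 0], [0, 0, -7], -1]
    - [[0.2, 0, 0], [0, 0, -7], -1]
    - [[0.2, 0, 0], [0, 0, -5], -1]
    - [[0, 0, 0], [0, 0, -3], -1]
    - [[0, 0, 0], [0, 0, -1], -1]

```text
clock: 11.02
eef_pos: [582.7, 47.9, 63.1]
tool_rot: [-2.873, 1.564, 0.097]
force: [1.3, 1.1, 14.2]
width: 85.2
```

```bash
python3 m.py 2>&1|grep -v obj; python3 -c "
from g import *
go(560,55.7,62,-8.3)"
```

```text
top line mid [631.6 -56.5] ang -11.66 len 61.0
scene line mid [637.8 -19.9] ang -10.72 len 132.4
scene long: mid [573.3  48.7] z 47.7 ang -8.47 len 201.8 top 84.7 rms 3.38
t 11.12 pos [582.8  47.9  63.1] F [ 0.9  0.3 14.4] w 85.3 q7 -1.79 q1 -0.17
turn [-1.5 -0.4  0.1] shift [ 1.1 -4.4 23.7] | tool z in world [-0.99   0.144  0.   ]
```

Call:
jog_arm:
  series:
    - [[0, 0, 0], [-15, 0, 0], -1]
    - [[-0.7, 0, 0], [0, 22, 10], -1]
    - [[-0.8, 0, 0], [0, 22, 10], -1]
    - [[0, 0, 0], [0, 0, 0], -1]

```text
clock: 11.62
eef_pos: [551.3, 5.3, 76.1]
tool_rot: [0.819, 1.569, -2.471]
force: [0.2, -0.1, -0.0]
width: 85.6
```

```bash
sed -i 's/^        m=((C\[:,:,2\]>32)&/        m=((hsv[:,:,1]>90)\&(C[:,:,2]>32)\&/' m.py; for i in 1 2 3; do python3 m.py 2>&1|grep  "scene long"; done; python3 -c "
from g import *
go(563,3,62,-8.3)
d=get_image('scene'); cv2.imwrite('pics/d.png',cv2.resize(d['img'][130:280,190:380,::-1],None,fx=4,fy=4,interpolation=cv2.INTER_CUBIC))
"
```

```text
scene long: mid [571.2  48.9] z 47.7 ang -8.5 len 202.1 top 78.1 rms 3.04
scene long: mid [571.2  48.9] z 47.7 ang -8.55 len 202.5 top 77.9 rms 3.1
scene long: mid [571.2  48.8] z 47.7 ang -8.49 len 203.3 top 77.5 rms 3.08
t 11.93 pos [552.9   8.6  76. ] F [-0.3  0.7 -0.1] w 85.6 q7 -1.71 q1 -0.1
turn [ 0. -0.  0.] shift [ 14.    4.1 -10.8] | tool z in world [-0.99   0.144  0.   ]
```

View pics/d.png

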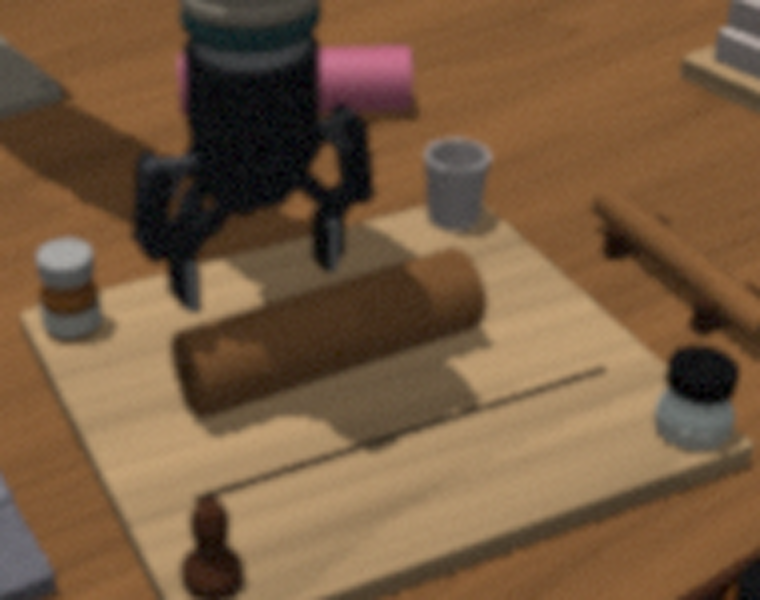

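Call:
jog_arm:
  series:
    - [[0, 0, 0], [8, 2.5, -1], -1]
    - [[0, 0, 0], [4, 0, 0], -1]
    - [[0, 0, 0], [1.5, 0, 0], -1]
    - [[0, 0, 0], [1.5, 0, 0], -1]
    - [[0, 0, 0], [1, 0, 0], -1]
    - [[0, 0, 0], [0, 0, 0], -1]

```text
clock: 12.72
eef_pos: [555.6, 4.2, 62.6]
tool_rot: [-3.048, 1.565, -0.053]
force: [-1.5, -0.7, 19.8]
width: 85.6
```

Call:
jog_arm:
  series:
    - [[0, 0, 0], [1.2, 0, 0], -1]
    - [[0.5, 0, 0], [0, 0, -4], -1]
    - [[0.5, 0, 0], [0, 0, -6], -1]
    - [[0.5, 0, 0], [0, 0, -7], -1]
    - [[0.5, 0, 0], [0, 0, -7], -1]
    - [[0.5, 0, 0], [0, 0, -7], -1]
    - [[0.5, 0, 0], [0, 0, -5], -1]
    - [[0, 0, 0], [0, 0, -3], -1]

```text
clock: 13.72
eef_pos: [596.6, -2.2, 62.8]
tool_rot: [-2.995, 1.56, -0.05]
force: [1.0, -0.8, 21.9]
width: 85.4
```

Call:
jog_arm:
  series:
    - [[0, 0, 0], [-4, 0, 0], -1]
    - [[0, 0, 0], [-10, 0, 0], -1]
    - [[-1.5, 0, 0], [0, 0, 11], -1]
    - [[-1.5, 0, 0], [0, 0, 9], -1]
    - [[0, 0, 0], [0, 0, 0], -1]

```text
clock: 14.35
eef_pos: [570.2, 2.3, 72.4]
tool_rot: [0.018, 1.569, 3.015]
force: [0.3, 0.1, -1.1]
width: 85.3
```

```bash
for i in 1 2; do python3 m.py 2>&1|grep  "scene l"; done; python3 -c "
from g import *
go(563,3,62,-8.5)
"
```

```text
scene line mid [666.8 128.5] ang -7.92 len 119.5
scene long: mid [591.9  45.7] z 47.7 ang -11.18 len 203.0 top 77.4 rms 2.96
scene line mid [666.1 124.3] ang -8.62 len 128.0
scene long: mid [591.9  45.6] z 47.7 ang -11.2 len 201.7 top 77.8 rms 2.96
t 14.55 pos [572.1   1.9  72.7] F [-0.  -0.4 -1.5] w 85.3 q7 -1.7 q1 -0.09
turn [ 0.2 -0.  -0. ] shift [10.7  0.2  9.1] | tool z in world [-0.989  0.148  0.   ]
```

Call:
jog_arm:
  series:
    - [[2.4, 0, 0], [5, -1.5, -1], -1]
    - [[0, 0, 0], [4, 0, 0], -1]
    - [[0, 0, 0], [1.5, 0, 0], -1]
    - [[0, 0, 0], [1, 0, 0], -1]
    - [[0, 0, 0], [0.5, 0, 0], -1]
    - [[0, 0, 0], [0, 0, 0], -1]

```text
clock: 15.3
eef_pos: [575.4, 3.0, 63.0]
tool_rot: [-2.968, 1.566, -0.014]
force: [-0.5, 0.2, 14.8]
width: 85.3
```

Call:
jog_arm:
  series:
    - [[0, 0, 0], [1, 0, 0], -1]
    - [[0, 0, 0], [0, 0, -4], -1]
    - [[-0.1, 0, 0], [0, 0, -6], -1]
    - [[-0.1, 0, 0], [0, 0, -7], -1]
    - [[-0.1, 0, 0], [0, 0, -7], -1]
    - [[-0.1, 0, 0], [0, 0, -7], -1]
    - [[-0.1, 0, 0], [0, 0, -5], -1]
    - [[0, 0, 0], [0, 0, -3], -1]

```text
clock: 16.3
eef_pos: [615.4, -4.5, 62.9]
tool_rot: [-2.984, 1.562, -0.023]
force: [0.2, -0.5, 16.6]
width: 85.3
```

Call:
jog_arm:
  series:
    - [[0, 0, 0], [-4, 0, 0], -1]
    - [[0, 0, 0], [-10, 0, 0], -1]
    - [[0, 0, 0], [0, 0, 11], -1]
    - [[0, 0, 0], [0, 0, 9], -1]
    - [[0, 0, 0], [0, 0, 0], -1]

```text
clock: 16.92
eef_pos: [590.1, 0.0, 73.5]
tool_rot: [0.096, 1.569, 3.059]
force: [0.0, 0.3, -0.9]
width: 85.1
```

```bash
for i in 1 2; do python3 m.py 2>&1|grep  "scene l"; done; python3 -c "
from g import *
go(563,3,62,-10.6)
"
```

```text
scene line mid [671.  158.6] ang -10.39 len 58.8
scene long: mid [612.4  41.9] z 47.6 ang -10.96 len 201.3 top 77.7 rms 2.98
scene line mid [671.3 159.6] ang -10.58 len 56.6
scene long: mid [612.4  41.9] z 47.5 ang -11.02 len 202.2 top 78.0 rms 2.91
t 17.12 pos [ 5.92e+02 -3.00e-01  7.38e+01] F [0.2 1.  0.1] w 85.5 q7 -1.72 q1 -0.09
turn [ 0.4 -0.  -0. ] shift [11.8  2.  29.1] | tool z in world [-0.983  0.184 -0.   ]
```

Call:
jog_arm:
  series:
    - [[0, 0, 0], [6, 0, -2], -1]
    - [[0, 0, 0], [4, 0, 0], -1]
    - [[0, 0, 0], [1.5, 0, 0], -1]
    - [[0, 0, 0], [1, 0, 0], -1]
    - [[0, 0, 0], [0.5, 0, 0], -1]
    - [[0, 0, 0], [0, 0, 0], -1]

```text
clock: 17.88
eef_pos: [596.0, -1.2, 63.0]
tool_rot: [-3.042, 1.566, -0.079]
force: [-0.2, -0.3, 15.0]
width: 85.7
```

Call:
jog_arm:
  series:
    - [[0, 0, 0], [1, 0, 0], -1]
    - [[0, 0, 0], [0, 0, -4], -1]
    - [[-0.1, 0, 0], [0, 0, -6], -1]
    - [[-0.1, 0, 0], [0, 0, -7], -1]
    - [[-0.1, 0, 0], [0, 0, -7], -1]
    - [[0, 0, 0], [0, 0, -6], -1]
    - [[0, 0, 0], [0, 0, -5], -1]
    - [[0, 0, 0], [0, 0, -3], -1]

```text
clock: 18.88
eef_pos: [634.9, -8.4, 63.0]
tool_rot: [-3.055, 1.563, -0.089]
force: [0.0, -1.4, 16.2]
width: 85.5
```

Call:
jog_arm:
  series:
    - [[0, 0, 0], [-4, 0, 0], -1]
    - [[0, 0, 0], [-10, 0, 0], -1]
    - [[0, 0, 0], [0, 0, 11], -1]
    - [[0, 0, 0], [0, 0, 9], -1]
    - [[0, 0, 0], [0, 0, 0], -1]

```text
clock: 19.5
eef_pos: [609.8, -3.5, 73.4]
tool_rot: [0.085, 1.569, 3.053]
force: [-0.5, -0.3, 0.6]
width: 85.5
```

```bash
for i in 1 2; do python3 m.py 2>&1|grep  "scene l"; done; python3 -c "
from g import *
go(563,3,62,-10.6)
"
```

```text
scene line mid [ 631.6 -200.6] ang -5.36 len 37.4
scene long: mid [631.7  38.2] z 47.7 ang -10.88 len 202.1 top 77.4 rms 2.94
scene line mid [672.7 160.1] ang -2.8 len 55.0
scene long: mid [631.8  38. ] z 47.6 ang -10.88 len 203.3 top 78.0 rms 2.99
t 19.7 pos [611.6  -3.9  73.8] F [0.4 1.3 0.1] w 84.9 q7 -1.72 q1 -0.08
turn [ 0.7 -0.  -0. ] shift [11.8  2.1 49.1] | tool z in world [-0.983  0.184 -0.   ]
```

Call:
jog_arm:
  series:
    - [[0, 0, 0], [6, 0, -3], -1]
    - [[0, 0, 0], [4, 0, 0], -1]
    - [[0, 0, 0], [1.5, 0, 0], -1]
    - [[0, 0, 0], [1, 0, 0], -1]
    - [[0, 0, 0], [0.5, 0, 0], -1]
    - [[0, 0, 0], [0, 0, 0], -1]

```text
clock: 20.45
eef_pos: [617.0, -4.9, 63.2]
tool_rot: [-3.05, 1.565, -0.083]
force: [0.6, -1.0, 14.0]
width: 85.5
```

Call:
jog_arm:
  series:
    - [[0, 0, 0], [1, 0, 0], -1]
    - [[0, 0, 0], [0, 0, -3], -1]
    - [[-0.1, 0, 0], [0, 0, -5], -1]
    - [[-0.1, 0, 0], [0, 0, -6], -1]
    - [[-0.1, 0, 0], [0, 0, -6], -1]
    - [[0, 0, 0], [0, 0, -5], -1]
    - [[0, 0, 0], [0, 0, -3], -1]
    - [[0, 0, 0], [0, 0, 0], -1]

```text
clock: 21.45
eef_pos: [646.0, -10.4, 63.2]
tool_rot: [-3.066, 1.562, -0.095]
force: [-0.5, -1.6, 17.7]
width: 85.3
```

Call:
jog_arm:
  series:
    - [[0, 0, 0], [-4, 0, 0], -1]
    - [[0, 0, 0], [-14, 0, 0], -1]
    - [[0, 0, 0], [-40, 0, 0], -1]
    - [[0, 0, 0], [-40, 20, 40], -1]
    - [[0, 0, 0], [0, 50, 30], -1]
    - [[0, 0, 0], [0, 60, 0], -1]
    - [[0, 0, 0], [0, 60, 0], -1]
    - [[0, 0, 0], [0, 60, 0], -1]

```text
clock: 22.45
eef_pos: [530.6, -245.4, 158.3]
tool_rot: [-2.644, 1.571, 0.33]
force: [1.1, -0.4, 0.5]
width: 85.1
```

Call:
jog_arm:
  series:
    - [[0, 0, 0], [0, 60, 0], -1]
    - [[0, 0, 0], [0, 0, 0], -1]

```text
clock: 22.7
eef_pos: [518.0, -310.4, 158.1]
tool_rot: [1.495, 1.566, -1.825]
force: [0.3, 0.9, -1.9]
width: 85.7
```

```bash
for i in 1 2; do python3 m.py 2>&1|grep -v obj; done; python3 -c "
from g import *
go(563,3,62,-10.6)
a=get_image('scene')['img'];b=get_image('top')['img']
f=lambda x,s:cv2.resize(x[:,:,::-1],(400,400),interpolation=cv2.INTER_CUBIC)
cv2.imwrite('pics/e.png',np.hstack([f(a[150:310,220:380],0),f(b[110:230,200:320],0)]))
"
```

```text
top line mid [672.7 165.2] ang -11.15 len 44.6
top long: mid [647.   36.5] z 46.0 ang -10.83 len 197.8 top 82.2 rms 2.61
scene line mid [673.4 170.6] ang -7.75 len 34.3
scene long: mid [647.   35.1] z 47.6 ang -10.74 len 201.7 top 77.6 rms 3.01
top line mid [672.6 163.7] ang -11.1 len 47.6
top long: mid [646.9  36.5] z 46.2 ang -10.87 len 197.4 top 84.3 rms 2.48
scene line mid [673.5 170.6] ang -8.21 len 34.3
scene long: mid [646.9  35.1] z 47.7 ang -10.85 len 201.5 top 78.6 rms 3.01
t 22.9 pos [ 521.5 -301.1  157.8] F [0.8 0.4 0. ] w 85.4 q7 -1.23 q1 0.45
turn [1.1 0.  0.1] shift [  95.8 -306.5   15.1] | tool z in world [-0.983  0.184 -0.   ]
```

View pics/e.png

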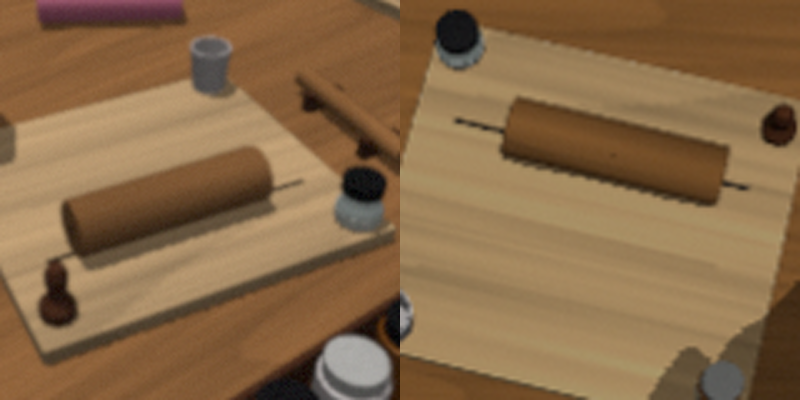

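The roller is 1.4 mm short of the line, within 0.3° of it, and the line shows past both ends. I'll check that the other objects haven't moved, then hand in.

```bash
sed -i 's/(hsv\[:,:,1\]>90)&(C/(C/' m.py; python3 m.py|grep "scene"; python3 -c "
from h import *
s=read_state(); print(s['clock'],s['force'].round(1),abs(s['qd']).max()); print(finish_job())"
```

```text
scene line mid [673.2 170.6] ang -7.67 len 34.3
scene obj [489. 227.  59.] top 77.0 [47. 48.]
scene obj [446. -72.  61.] top 82.0 [40. 40.]
scene long: mid [647.   35.2] z 47.6 ang -10.86 len 201.1 top 78.6 rms 3.02
scene obj [755. 179.  57.] top 72.0 [43. 44.]
scene obj [ 690. -117.   52.] top 76.0 [28. 32.]
23.1 [0.2 0.4 0.6] 0.007113126223614748
the job is handed in; nothing more can be done
None
```

The roller now lies on the line, and I handed the job in at 23 s with the hand clear. I rolled it there in six short fingertip strokes on its top, at about 10–22 N. In the third stroke the hand was offset towards one end and turned, which brought the roller round by about 2.7° to lie along the line.

**Final checks:**
- **Position:** both cameras put the roller about 1.4 mm short of the line's centre, turned about 0.2–0.3° from it.
- **Line showing:** the roller sits about 15 mm off the middle of the line lengthwise. About 25 mm of line shows past one end and 55 mm past the other.
- **Other objects:** the jars, beaker and stamp measured within about 1 mm of where they started. I did not re-measure the thin roller and brush; the hand was never low near the thin roller, and it passed the brush's side at about 158 mm above the table.

**What disagreed or failed:**
- **Fingertip height:** the open fingertips touched the roller with the TCP at about 63 mm. That is over 20 mm lower than the stated geometry suggested, so I found contact by force.
- **First turning attempt:** with the hand centred, turning it barely turned the roller, so I switched to the offset hand.
- **Line re-measurement:** with the roller covering the line I could not measure the whole line again. The final check uses the line position measured at the start, and the last picture agrees with it.

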